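# Clamp a phone in the bonding fixture with fingertip strokes on the wing nut

## Task

Clamp the phone in the bonding fixture: with the fingertips, push the loose clamp arm by its upright pin until it points fully over the phone, and then tighten the black wing nut by pushing its wings round clockwise (seen from above), stroke after stroke, until it stops. Push gently and grasp or lift nothing; leave the phone lying in its place and do not disturb the other things on the desk.

Things in the scene. Friction and masses are not known exactly. Their poses are not given: they have to be found in the camera images.
- fixture: Fixed aluminium plate 210 x 170 x 12 mm on the desk. Origin: centre of its underside; x along the 210 mm side, y along the other, z up. The phone lies on the +x half; a steel stud stands at x -35, y 0 mm. At the -x end a grey post (x -101..-81, y -25..25 mm) carries a grey lamp head.
- lamp_head (a point): Centre of the front lower edge of the grey lamp head, 72 mm above the desk, 26 mm to the -x side of the stud axis; axes as the fixture. The head reaches 40 mm from here towards -x, 36 mm to either side in y and 12 mm up. It overhangs the wings' circle, so fingers from above cannot go right round the nut, only round its +x side and both flanks.
- stud (a point): Point on the vertical axis of the stud, 70 mm above the desk, level with the top of the wings. Axes as the fixture. Clamp arm and wing nut both turn about this axis.
- clamp_arm (a joint): Turn (rad) of the steel clamp arm about the stud, clockwise from above: 0 = points along fixture +y, 1.571 = stop, points along fixture +x, its rubber pad over the phone's edge. Flat bar 24 mm wide, 80 mm from axis to end, 23 to 29 mm above the desk, clearing the phone by 2 mm. Friction 0.06 N m, slightly springy stop; stays where left. Starts at 0.35 to 0.9.
- clamp_pin (a point): Top centre of the clamp arm's upright steel pin, 12 mm diameter, 66 mm from the stud axis, rising from 29 to 65 mm above the desk.
- wing_nut (a joint): Turn (rad) of the black wing nut, clockwise from above: at 0 its wings lie along fixture x; at 7.854 (1.25 turns) it is tight and stops (slightly springy), wings along fixture y. Starts at 1.0 to 4.0. A wing on each side, 8 mm thick, reaching 38 mm from the axis, 42 to 70 mm above the desk; hub 26 mm across. Friction 0.06 N m; stays where left, does not rise or sink.
- phone: Phone lying screen up in the fixture, loose, 190 g, 72 x 148 x 8 mm (long side along fixture y), its underside on the plate 12 mm above the desk. Origin: centre of its underside.
- spare_phone: Black phone 72 x 148 x 8 mm lying on the desk, origin at the centre of its underside. Leave alone.
- screwdriver: Screwdriver about 170 mm long, lying on the desk; origin under its middle. Leave alone.
- screw_jar: Small clear jar with white cap, 48 mm diameter, 55 mm high; origin at the centre of its underside. Leave alone.
- mouse: Black computer mouse 100 x 62 x 34 mm; origin at the centre of its underside. Leave alone.

How it is judged (in metres and radians):
On the way, in this order (a step that is already met when the one before it is completed fails the run):
1. the clamp arm is pushed over the phone while the nut is still loose (value of joint clamp_arm above 1.45 rad and value of joint wing_nut below 7 rad), for 0.2 s.
2. the wing nut is tightened to its stop (value of joint clamp_arm above 1.45 rad and value of joint wing_nut above 7.6 rad), for 0.2 s.
At the end, for the whole second after the job is handed in: The clamp arm points over the phone (joint above 1.45 rad, stop at 1.571), the wing nut is tight (joint above 7.60 rad, stop at 7.854), the phone lies within 6 mm and the other things within 15 mm of where they were (all of step 2 and distance of phone from where it was at the start of the episode below 0.006 m and distance of each of spare_phone, screwdriver, screw_jar, mouse from where it was at the start of the episode below 0.015 m); the robot touches nothing.
It fails at once if the phone is shifted more than 6 mm, or lifted (distance of phone from where it was at the start of the episode above 0.006 m).
It fails at once if a bystander is moved more than 15 mm or lifted (distance of any of spare_phone, screwdriver, screw_jar, mouse from where it was at the start of the episode above 0.015 m).
It fails at once if the fingers pinch the nut, pin or fixture or push harder than 35 N (contact force between the fingers and fixture above 35 N).
It also fails if it takes over 69 s, if anything falls off the work surface, if the arm or the gripper's body presses on something with over 40 N, if the wrist force passes 120 N, or if a joint passes its speed limit or range.

## Robot

A 6-joint arm with a two-finger parallel gripper is mounted at the origin on the work surface. World frame = base frame: x ahead of the robot, y to its left, z up, the work surface at z = 0. Lengths are in mm, angles in rad, forces in N, time in s.
With the tool pointing down it reaches from about 275 to 1000 mm from the base axis. Payload 8.4 kg.
Tool frame: the origin (TCP) lies midway between the tips of the shut fingers; the grasp point (between the pads) lies 19 mm behind it; z points along the fingers, y is the line along which they close (so a half turn about z gives the same grasp; the last joint's range is limited). The gripper opens to 85 mm and grips with 20 to 120 N. Pads are 22 mm wide; open, the fingers measure 114 mm over their backs; the gripper's body (76 mm by 85 mm) begins 54 mm behind the grasp point. The pads swing forward as they close: fully open they stand 13 mm farther back than shut.
Start: joints at [-1.209, 0.353, 1.633, -0, 1.155, -0.002], TCP at [222.391, -584.098, 231.281] pointing down, gripper open.
Joint ranges: [-2.63, 2.63], [-0.92, 2.1], [0.06, 2.66], [-1.3, 4.44], [0, 2.69], [-3.02, 3.02]. Speed limits (rad/s): [2.22, 2.22, 2.79, 3.14, 3.14, 3.14].

## Interface

Orientations are given as [roll, pitch, yaw] about the fixed x, y, z axes, in that order (R = Rz(yaw) Ry(pitch) Rx(roll)).
In Python, from rig import telemetry, optics, r gives the robot as it stands.
- The arm moves only by the tool play_rows, never from a script. Its arguments are lists of equal length, an entry for each row: "dp": the shift along the tool's x, y, z in units of 40 mm (1.0 is 40 mm), a list of three; "rot": the turn, a rotation vector about the tool's x, y, z in units of 6 degrees (1.0 is 6 degrees), a list of three. In form: {"dp": [[tx, ty, tz], ...], "rot": [[ax, ay, az], ...]}. A call has 1 to 5 rows; each row is the pose to reach, as a shift and turn from the pose commanded when the call began, along the tool's axes at that moment; what a row does not reach only later rows make up. A row lasts 1/12 s, in which the tool goes at most 41.7 mm and 7.16 degrees, less where a joint would pass 70% of its speed; a pose out of reach is approached as far as the arm can. A call with a gripper value outside its range is refused whole. "fingers" is the opening, from 0 (shut) to 1 (fully open), set as the call begins (left out, the last holds). The fingers move at their own pace and stop on an object; "grip_force" is the grip in N (left out, the last holds). Time passes only in rows, so rows that repeat a pose let the fingers close. It gives the time, the measured TCP pose, the force, the opening and the grip force at its end, in the units of the state.
- telemetry.sense(): the state, without advancing time (a new reading comes with each control period).
- optics.grab_frame(name): name is "scene" or "side" or "wrist"; returns a dict with "color" (480x640x3 uint8, red, green, blue), "mtx" (3x3 intrinsics, pixels), "R" (3x3) and "t" (3): a world point X has camera coordinates R X + t; the wrist camera has in their place "mount" (4x4, takes a point from camera to tool coordinates, whose origin is the TCP and whose axes are the flange's). Camera axes: x right, y down, z forward; pixel columns grow to the right and rows downward; lengths in mm; the calibration is good to about 2 mm. The wrist camera is an equidistant fisheye: a pixel r from the principal point sees the ray r / f radians off the axis. A picture is of the moment at which its call begins: read the wrist's pose just before it. There is no depth.
- r.sign_off(): hands the job in; it is judged then, once.
The state is a dict: "clock": time; "qpos": joint angles; "qvel": joint speeds; "joint_efforts": joint torques, N m; "eef_pos": TCP position; "tcp_rot": TCP orientation; "contact_force": force on the tool from outside, world axes, zero at the start; "wrist_torque": the same for the moment, N m; "opening": opening from 0.0 (shut) to 1.0 (fully open); "grasp_force": force on a finger pad.
Only numpy, scipy, OpenCV 4.12 (cv2) and the standard library are available. Lean on these libraries where they do the work, as an engineer would, in place of code of your own. Each camera call takes 0.05 s, during which the arm holds its last target. There are 200 camera calls.

## Working session

There is one attempt and no reset: what is moved stays moved. The work goes in short steps, Python scripts to look and compute and a tool call to move; the robot and the scene stay as the last step left them, time stands still between calls to the robot, and variables do not carry over. Pictures are saved under pics/ and viewed, at most 10 in all, crops included, and the job is handed in when it is done.

Besides the shell and the picture viewer there is one more tool, called after "Request:" by a JSON object that holds its "method" and its "body". play_rows: Moves the arm, as the interface text tells. Its arguments: {"type":"object","properties":{"dp":{"type":"array"},"rot":{"type":"array"},"fingers":{"type":"number"},"grip_force":{"type":"number"}},"required":["dp","rot"]}

```bash
mkdir -p pics; ls; python3 - <<'E'
from rig import telemetry, optics, r
import cv2,numpy as np
s=telemetry.sense();print(s)
for n in ["scene","side"]:
    f=optics.grab_frame(n);cv2.imwrite(f"pics/{n}0.png",f["color"][:,:,::-1]);print(n,f["mtx"].tolist(),f["R"].tolist(),f["t"])
    np.savez(f"{n}.npz",**f)
f=optics.grab_frame("wrist");cv2.imwrite("pics/wrist0.png",f["color"][:,:,::-1]);print({k:v for k,v in f.items() if k!="color"})
E
```

```text
pics
{'clock': 0.0, 'qpos': array([-1.20941175e+00,  3.53639198e-01,  1.63415842e+00, -4.76047663e-06,
        1.15517707e+00, -2.40361905e-03]), 'qvel': array([ 7.74603402e-04, -4.21371289e-04,  8.39015734e-04,  6.65766334e-04,
        8.50858327e-05, -1.22183505e-03]), 'joint_efforts': array([ 3.44353946e-03, -6.05238891e+01, -3.42064583e+01,  1.31226034e-04,
        9.32964758e-03,  3.71153135e-06]), 'eef_pos': array([ 222.21164686, -583.64749931,  230.55687136]), 'tcp_rot': array([-3.14021061e+00,  1.03064402e-06,  3.63790127e-01]), 'contact_force': array([ 0.42375393, -1.0357434 ,  0.17225858]), 'wrist_torque': array([-0.00410938, -0.00278794,  0.02830854]), 'grasp_force': 0.0, 'opening': 1.0000713331212703}
scene [[618.9207316252703, 0.0, 320.4721448408393], [0.0, 618.9207316252703, 236.16457674463777], [0.0, 0.0, 1.0]] [[-0.8716750849419959, 0.48984871287699977, -0.015191602420777849], [0.3214927981608614, 0.5481435378968699, -0.7721276077130014], [-0.3698985361177628, -0.6779283888100937, -0.6352858983349834]] [ 532.59257615 -144.95198825 1263.70735016]
side [[436.6740848360314, 0.0, 318.83841810907614], [0.0, 436.6740848360314, 246.44061197743244], [0.0, 0.0, 1.0]] [[0.9190036174973986, -0.393960923684072, 0.015071218818922127], [-0.2502090109933292, -0.6123589948884026, -0.7499412724987239], [0.304676552830104, 0.6854277875817829, -0.661332704594523]] [-575.40772902  242.05667012  564.00356838]
{'mtx': array([[371.64829954,   0.        , 314.61685177],
       [  0.        , 371.64829954, 241.37657819],
       [  0.        ,   0.        ,   1.        ]]), 'mount': array([[ 2.83873409e-04, -9.49426662e-01, -3.13988747e-01,
         8.13478989e+01],
       [ 9.99999877e-01,  3.96838075e-04, -2.95855428e-04,
        -7.15036688e-01],
       [ 4.05495721e-04, -3.13988624e-01,  9.49426658e-01,
        -1.41793268e+02],
       [ 0.00000000e+00,  0.00000000e+00,  0.00000000e+00,
         1.00000000e+00]])}
```

View pics/scene0.png

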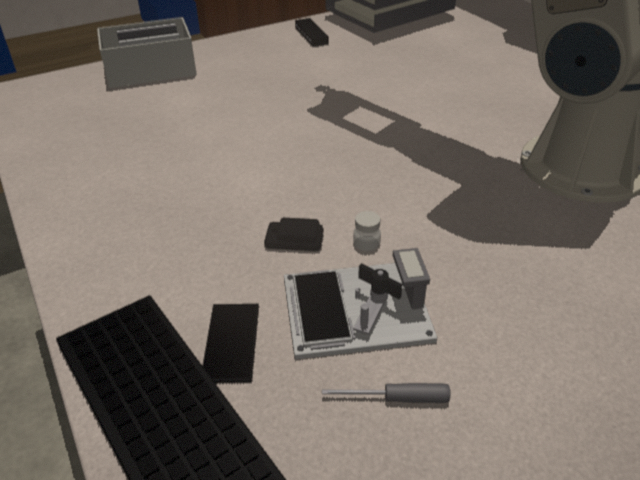

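View pics/side0.png

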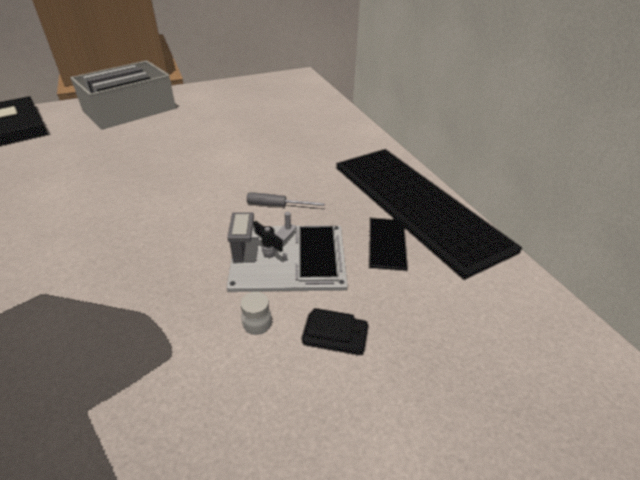

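The scene view shows the plate at about (285–437, 250–355), with the nut at (380,280), the pin at (364,316) and the lamp head at (411,265). The side view shows the plate at (228–348, 225–290). I'll zoom in on both.

```bash
cat > h.py <<'E'
import numpy as np,cv2
def ray(f,uv,z):
    K,R,t=f["mtx"],f["R"],f["t"]
    d=R.T@np.linalg.inv(K)@np.array([uv[0],uv[1],1.]);c=-R.T@t
    return c+d*(z-c[2])/d[2]
def proj(f,X):
    p=f["mtx"]@(f["R"]@np.asarray(X,float)+f["t"]);return p[:2]/p[2]
E
python3 - <<'E'
import cv2,numpy as np
a=cv2.imread("pics/scene0.png")[240:365,275:445];b=cv2.imread("pics/side0.png")[205:300,220:355]
a=cv2.resize(a,(800,588),interpolation=cv2.INTER_CUBIC);b=cv2.resize(b,(800,563),interpolation=cv2.INTER_CUBIC)
cv2.imwrite("pics/a.png",cv2.convertScaleAbs(a,alpha=1.4));cv2.imwrite("pics/b.png",cv2.convertScaleAbs(b,alpha=1.4))
print(800/170,800/135)
E
```

```text
4.705882352941177 5.925925925925926
```

View pics/a.png

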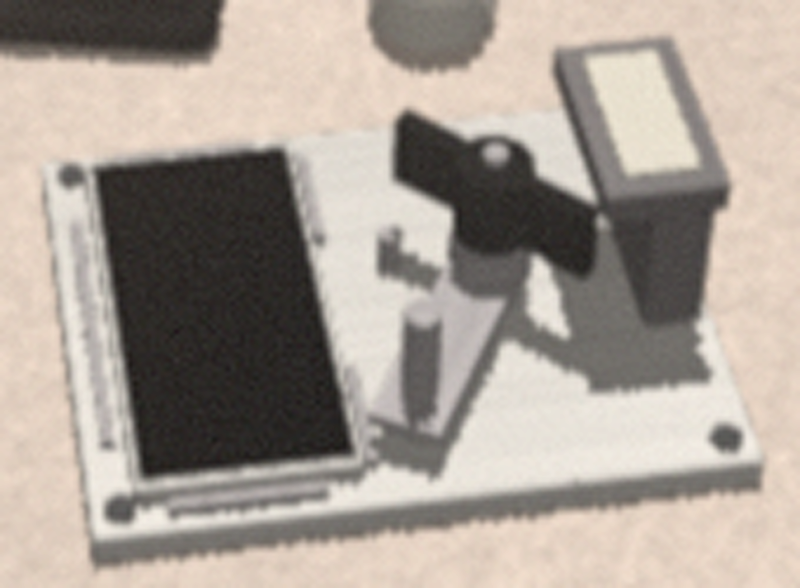

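View pics/b.png

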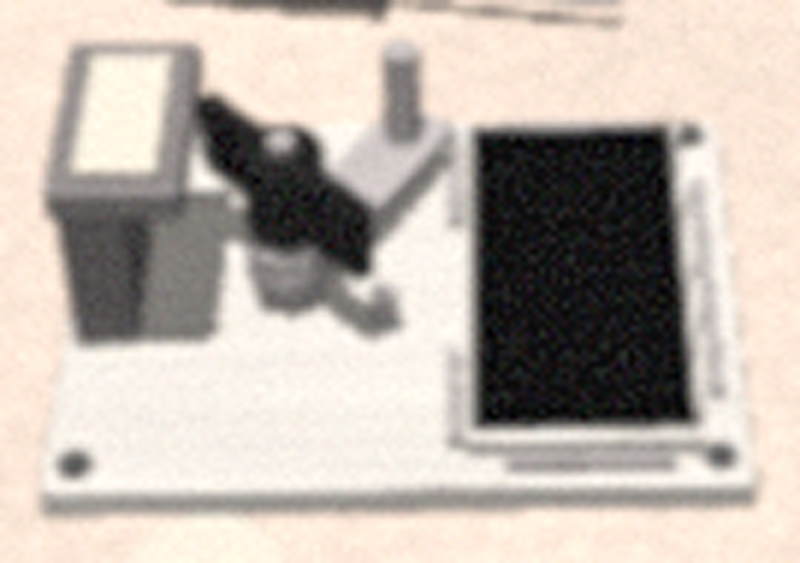

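Zoomed in, the arm points to +x+y. The pin top is at scene crop (424,310) and side crop (401,48), the stud top at (495,152) and (282,138). The screws and corners are clear, so I can fit the pose.

```bash
cat >> h.py <<'E'
S=dict(np.load("scene.npz"));D=dict(np.load("side.npz"))
sc=lambda u,v:(275+(u+.5)/4.7059-.5,240+(v+.5)/4.7059-.5)
sd=lambda u,v:(220+(u+.5)/5.9259-.5,205+(v+.5)/5.9259-.5)
def tri(us,ud):
    from scipy.optimize import least_squares
    f=lambda X:np.r_[proj(S,X)-us,proj(D,X)-ud]
    o=least_squares(f,[500,-400,50]);return o.x,np.abs(o.fun).max()
E
python3 - <<'E'
from h import *
from scipy.optimize import least_squares
obs=[]
for f,c,(u,v),sx,sy,k in [(S,sc,(70,175),1,-1,1),(S,sc,(120,508),1,1,1),(S,sc,(726,437),-1,1,1),(S,sc,(95,543),1,1,0),(S,sc,(760,465),-1,1,0),(S,sc,(45,165),1,-1,0),
 (D,sd,(72,464),-1,-1,1),(D,sd,(722,456),1,-1,1),(D,sd,(690,134),1,1,1),(D,sd,(45,495),-1,-1,0),(D,sd,(755,487),1,-1,0)]:
    obs.append((ray(f,c(u,v),12)[:2],sx,sy,k))
def fix(p,sx,sy,k):
    x=sx*(105-k*p[3]);y=sy*(85-k*p[3]);c,s=np.cos(p[2]),np.sin(p[2]);return p[:2]+[c*x-s*y,s*x+c*y]
o=least_squares(lambda p:np.concatenate([fix(p,*q[1:])-q[0] for q in obs]),[500,-400,0,10])
print(o.x,np.round(o.fun.reshape(-1,2),1).tolist())
p=o.x;c,s=np.cos(p[2]),np.sin(p[2]);R=np.array([[c,-s],[s,c]])
stud=p[:2]+R@[-35,0];print("stud",stud)
def loc(X):return np.r_[R.T@(np.array(X[:2])-stud),X[2:]]
t,e=tri(sc(495,152),sd(282,138));print("studtop",loc(t),e)
t,e=tri(sc(424,310),sd(401,48));L=loc(t);print("pin",t,L,np.hypot(*L[:2]),e,"clamp",np.arctan2(L[0],L[1]))
for n,a in [("sc",ray(S,sc(424,310),65)),("sd",ray(D,sd(401,48),65))]:
    L=loc(a);print(n,L,np.hypot(*L[:2]),np.arctan2(L[0],L[1]))
# wing ends, top edge corners z=70
for n,f,uv in [("sc+",S,sc(400,112)),("sc-",S,sc(597,208)),("sd-",D,sd(206,97)),("sd+",D,sd(372,205))]:
    L=loc(ray(f,uv,70));print(n,L,np.hypot(*L[:2]),"nutang",-np.arctan2(L[1],L[0]))
np.save("fix.npy",np.r_[stud,p[2]])
E
```

```text
[ 6.10908613e+02  1.11412978e+02 -3.72763135e-01  9.73580842e+00] [[-0.1, -0.4], [0.3, 0.2], [-0.5, 0.2], [0.0, -2.6], [-3.9, -1.6], [0.2, -4.2], [1.1, 0.5], [0.7, 0.8], [0.5, -0.1], [-1.2, 4.1], [2.7, 3.2]]
stud [578.31225262 124.15963524]
studtop [-4.67104146e-02  1.01914680e-02  7.24660983e+01] 0.09721208102291712
pin [630.19736161 164.14786776  63.69726498] [33.75855594 56.13807243 63.69726498] 65.50666588341593 0.09933764177173998 clamp 0.5414105891525925
sc [33.93264465 57.36516507 65.        ] 66.64973020374296 0.5341609014854264
sd [34.02785198 54.35897691 65.        ] 64.13106174954726 0.5593066266407885
sc+ [ 25.57335077 -25.85388819  70.        ] 36.36509045754156 nutang 0.7908531448281856
sc- [-26.36531613  27.31750847  70.        ] 37.96546013544715 nutang -2.338458975926632
sd- [-24.98614288  23.47535638  70.        ] 34.284102632709754 nutang -2.3873593813871548
sd+ [ 27.5227018  -28.46459889  70.        ] 39.594601956179645 nutang 0.8022199825844509
```

```bash
cat >> h.py <<'E'
stx,sty,fy=np.load("fix.npy")
def w(lx,ly):
    c,s=np.cos(fy),np.sin(fy);return np.array([stx+c*lx-s*ly,sty+s*lx+c*ly])
def behind(th,r,off):
    "finger pose (x,y,yaw deg, tool -x along push) behind radius r of a member at th deg clockwise from fixture +x"
    a=np.radians(th);p=r*np.array([np.cos(a),-np.sin(a)])+off*np.array([-np.sin(a),-np.cos(a)])*-1
    return np.r_[w(*p),(-(th+90)+np.degrees(fy)+180)]
def move(base,tgts):
    "base, tgts: x,y,z,yaw(deg)"
    y=np.radians(base[3]);X=np.array([np.cos(y),np.sin(y)]);Y=np.array([np.sin(y),-np.cos(y)])
    dp=[];rot=[]
    for t in tgts:
        d=np.array(t[:2])-base[:2];dp.append([round(float(v),2) for v in (d@X/40,d@Y/40,-(t[2]-base[2])/40)])
        rot.append([0,0,round(-float(t[3]-base[3])/6,2)])
    print('{"dp":',dp,', "rot":',rot,'}')
def here():
    from rig import telemetry
    s=telemetry.sense();return np.r_[s["eef_pos"],np.degrees(s["tcp_rot"][2])],s
E
python3 - <<'E'
from h import *
print("pin0",behind(-58.5,66,28),"end",behind(0,66,19),"check dir",behind(-58.5,66,0))
b,s=here()
p=behind(-58.5,66,28);move([222.4,-584.1,231.3,20.8],[[p[0],p[1],190,p[2]]])
E
```

```text
pin0 [614.0171382  186.33005542 127.14224558] end [646.69928962 117.81824969  68.64224558] check dir [630.92342345 164.01016477 127.14224558]
{"dp": [[15.99, -14.53, 1.03]] , "rot": [[0, 0, -17.72]] }
```

Request:
{"method": "play_rows", "body": {"dp": [[0.8, -0.73, 0.05], [1.6, -1.45, 0.1], [2.4, -2.18, 0.15], [3.2, -2.9, 0.2], [3.8, -3.45, 0.25]], "rot": [[0, 0, 0], [0, 0, 0], [0, 0, 0], [0, 0, 0], [0, 0, 0]], "fingers": 0}}

```text
clock: 0.57
eef_pos: [315.7, -399.0, 221.0]
tcp_rot: [-3.141, -0.0, 0.363]
contact_force: [0.7, 0.2, -0.4]
opening: 0.298
grasp_force: 0.0
```

Request:
{"method": "play_rows", "body": {"dp": [[0.76, -0.69, 0.05], [1.52, -1.38, 0.1], [2.3, -2.07, 0.15], [3.04, -2.76, 0.2], [3.8, -3.45, 0.25]], "rot": [[0, 0, 0], [0, 0, 0], [0, 0, 0], [0, 0, 0], [0, 0, 0]]}}

```text
clock: 0.98
eef_pos: [408.6, -216.1, 211.2]
tcp_rot: [3.141, -0.0, 0.364]
contact_force: [0.8, -0.7, 0.2]
opening: -0.0
grasp_force: 0.0
```

Request:
{"method": "play_rows", "body": {"dp": [[0.76, -0.69, 0.05], [1.52, -1.38, 0.1], [2.3, -2.07, 0.15], [3.04, -2.76, 0.2], [3.8, -3.45, 0.25]], "rot": [[0, 0, 0], [0, 0, 0], [0, 0, 0], [0, 0, 0], [0, 0, 0]]}}

```text
clock: 1.4
eef_pos: [501.6, -32.9, 201.2]
tcp_rot: [3.141, 0.0, 0.364]
contact_force: [0.0, -1.0, -0.2]
opening: 0.001
grasp_force: 0.0
```

Request:
{"method": "play_rows", "body": {"dp": [[0.76, -0.69, 0.05], [1.52, -1.38, 0.1], [2.3, -2.07, 0.15], [3.04, -2.76, 0.2], [3.8, -3.45, 0.25]], "rot": [[0, 0, 0], [0, 0, 0], [0, 0, 0], [0, 0, 0], [0, 0, 0]]}}

```text
clock: 1.82
eef_pos: [594.5, 150.2, 190.9]
tcp_rot: [3.142, 0.0, 0.364]
contact_force: [0.5, -0.1, -0.4]
opening: -0.0
grasp_force: 0.0
```

Request:
{"method": "play_rows", "body": {"dp": [[0, 0, 0], [0, 0, 0], [0, 0, 0], [0, 0, 0], [0, 0, 0]], "rot": [[0, 0, -1.1], [0, 0, -2.2], [0, 0, -3.3], [0, 0, -4.4], [0, 0, -5.5]]}}

```text
clock: 2.23
eef_pos: [594.0, 148.3, 190.9]
tcp_rot: [-3.141, 0.001, 0.946]
contact_force: [-0.2, 0.1, -0.1]
opening: 0.001
grasp_force: 0.0
```

Request:
{"method": "play_rows", "body": {"dp": [[0, 0, 0], [0, 0, 0], [0, 0, 0], [0, 0, 0], [0, 0, 0]], "rot": [[0, 0, -1.1], [0, 0, -2.2], [0, 0, -3.3], [0, 0, -4.4], [0, 0, -5.5]]}}

```text
clock: 2.65
eef_pos: [594.0, 148.1, 191.0]
tcp_rot: [-3.141, 0.0, 1.521]
contact_force: [0.5, -0.0, -0.4]
opening: 0.002
grasp_force: 0.0
```

Request:
{"method": "play_rows", "body": {"dp": [[0, 0, 0], [0, 0, 0], [0, 0, 0], [0, 0, 0], [0, 0, 0]], "rot": [[0, 0, -1.1], [0, 0, -2.2], [0, 0, -3.3], [0, 0, -4.4], [0, 0, -5.5]]}}

```text
clock: 3.07
eef_pos: [594.0, 148.1, 191.0]
tcp_rot: [-3.141, -0.0, 2.097]
contact_force: [-0.0, -0.8, 0.5]
opening: -0.001
grasp_force: 0.0
```

```bash
python3 - <<'E'
from h import *
from rig import optics
b,s=here();print(b,s["clock"],s["contact_force"],s["opening"],s["tcp_rot"],s["qpos"])
f=optics.grab_frame("wrist");cv2.imwrite("pics/w1.png",f["color"][:,:,::-1])
p=behind(-58.5,66,28)
move(b,[[p[0],p[1],120,p[2]],[p[0],p[1],42,p[2]]])
E
```

```text
[593.98365401 148.09112943 190.99681063 120.1704619 ] 3.0667 [-0.04922701 -0.75428286  0.46065527] -0.0009581150725053271 [-3.14105000e+00 -1.94015347e-04  2.09737022e+00] [ 2.41867941e-01  3.73479622e-01  1.69959031e+00  3.85376267e-05
  1.06909802e+00 -2.84724551e-01]
{"dp": [[0.57, 0.91, 1.77], [0.57, 0.91, 3.72]] , "rot": [[0, 0, -1.16], [0, 0, -1.16]] }
```

View pics/w1.png

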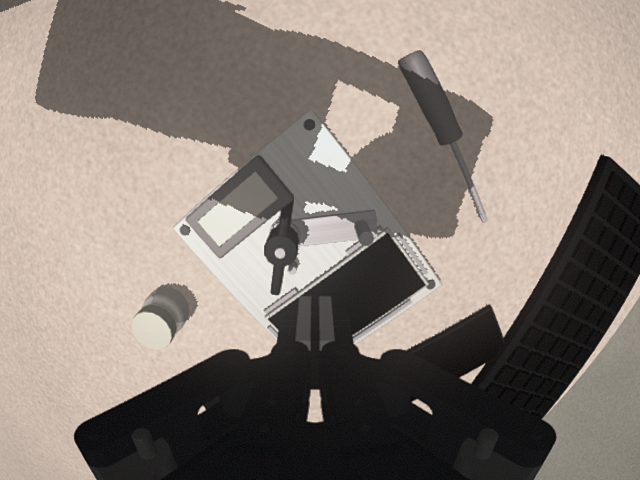

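The wrist view shows the nut at (280,250), the pin at (365,232), and the shut fingers about 30 mm across, with knuckles higher up. I'll keep the tip near z 50 and descend behind the pin.

Request:
{"method": "play_rows", "body": {"dp": [[0.3, 0.5, 0.4], [0.57, 0.91, 1.0], [0.57, 0.91, 1.9], [0.57, 0.91, 2.8], [0.57, 0.91, 3.55]], "rot": [[0, 0, -0.6], [0, 0, -1.16], [0, 0, -1.16], [0, 0, -1.16], [0, 0, -1.16]]}}

```text
clock: 3.53
eef_pos: [613.6, 186.2, 46.9]
tcp_rot: [-3.14, -0.0, 2.211]
contact_force: [0.3, -0.1, 0.4]
opening: 0.002
grasp_force: 0.0
```

```bash
python3 - <<'E'
from h import *
b,s=here();print(b,s["contact_force"])
# approach and arc, calls of 5 rows, frames chained from planned ends
base=np.r_[behind(-58.5,66,28)[:2],48.5,behind(-58.5,66,28)[2]]
seq=[(-58.5,24),(-58.5,20),(-58.5,17.5),(-55,17.5),(-51,17.5)]+[(t,17.5) for t in np.linspace(-46,-4,10)]
for i in range(0,15,5):
    T=[np.r_[q[:2],48.5,q[2]] for q in (behind(t,66,o) for t,o in seq[i:i+5])]
    move(base,T);base=T[-1]
print(base)
E
```

```text
[613.64418848 186.16373828  46.93209879 126.6646222 ] [ 0.31526414 -0.14935729  0.43312456]
{"dp": [[-0.1, 0.0, -0.0], [-0.2, 0.0, -0.0], [-0.26, -0.0, -0.0], [-0.36, 0.02, -0.0], [-0.48, 0.04, -0.0]] , "rot": [[0, 0, -0.0], [0, 0, -0.0], [0, 0, -0.0], [0, 0, 0.58], [0, 0, 1.25]] }
{"dp": [[-0.15, 0.03, -0.0], [-0.28, 0.05, -0.0], [-0.42, 0.06, -0.0], [-0.56, 0.05, -0.0], [-0.7, 0.04, -0.0]] , "rot": [[0, 0, 0.83], [0, 0, 1.61], [0, 0, 2.39], [0, 0, 3.17], [0, 0, 3.94]] }
{"dp": [[-0.14, 0.03, -0.0], [-0.27, 0.05, -0.0], [-0.41, 0.06, -0.0], [-0.55, 0.05, -0.0], [-0.69, 0.04, -0.0]] , "rot": [[0, 0, 0.78], [0, 0, 1.56], [0, 0, 2.33], [0, 0, 3.11], [0, 0, 3.89]] }
[646.52754924 121.1724447   48.5         72.64224558]
```

Request:
{"method": "play_rows", "body": {"dp": [[-0.1, 0, -0.05], [-0.2, 0, -0.05], [-0.26, 0, -0.05], [-0.36, 0.02, -0.05], [-0.48, 0.04, -0.05]], "rot": [[0, 0, 0], [0, 0, 0], [0, 0, 0], [0, 0, 0.58], [0, 0, 1.25]]}}

```text
clock: 3.95
eef_pos: [629.1, 171.7, 54.2]
tcp_rot: [3.138, 0.001, 2.079]
contact_force: [-1.1, 0.7, -1.0]
opening: 0.0
grasp_force: 0.5
```

Request:
{"method": "play_rows", "body": {"dp": [[-0.15, 0.03, 0], [-0.28, 0.05, 0], [-0.42, 0.06, 0], [-0.56, 0.05, 0], [-0.7, 0.04, 0]], "rot": [[0, 0, 0.83], [0, 0, 1.61], [0, 0, 2.39], [0, 0, 3.17], [0, 0, 3.94]]}}

```text
clock: 4.37
eef_pos: [644.5, 147.9, 54.6]
tcp_rot: [3.137, -0.001, 1.664]
contact_force: [-1.1, 0.9, -1.5]
opening: -0.0
grasp_force: 0.5
```

```bash
python3 - <<'E'
from h import *
from rig import optics
b,s=here();print(b,s["contact_force"],behind(-25,66,17.5))
f=optics.grab_frame("scene");cv2.imwrite("pics/s2.png",cv2.convertScaleAbs(cv2.resize(f["color"][200:365,275:445,::-1],None,fx=3.5,fy=3.5,interpolation=cv2.INTER_CUBIC),alpha=1.4))
E
```

```text
[644.53646122 147.945406    54.5671173   95.35606463] [-1.09633322  0.91009298 -1.46263059] [643.06723168 145.81702859  93.64224558]
```

View pics/s2.png

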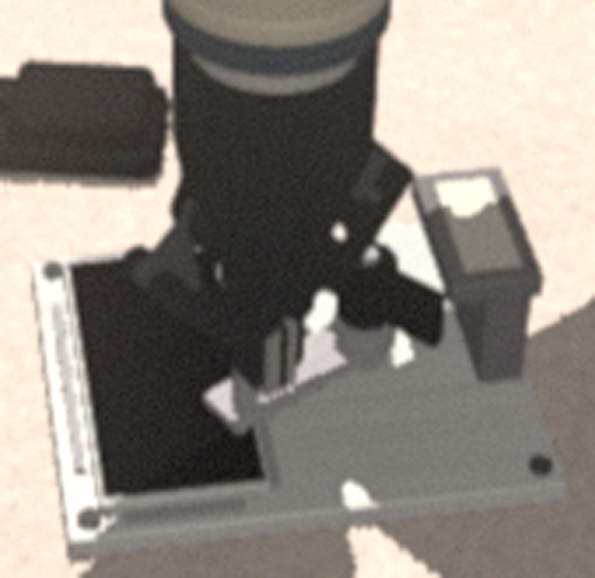

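The arm is swinging and the fingers are on the pin (crop (265,360)). I'll carry on to the stop.

```bash
python3 - <<'E'
from h import *
b,s=here()
T=[np.r_[q[:2],51,q[2]] for q in (behind(t,66,17.5) for t in (-21,-17,-13,-9,-5))]
move(b,T)
T2=[np.r_[q[:2],51,q[2]] for q in (behind(t,66,17.5) for t in (-3,-1,0,0.5,0.5))]
move(T[-1],T2);print(T2[-1])
E
```

```text
{"dp": [[-0.14, -0.02, 0.09], [-0.26, -0.01, 0.09], [-0.38, -0.0, 0.09], [-0.5, -0.0, 0.09], [-0.62, -0.01, 0.09]] , "rot": [[0, 0, 0.9], [0, 0, 1.56], [0, 0, 2.23], [0, 0, 2.9], [0, 0, 3.56]] }
{"dp": [[-0.06, 0.01, -0.0], [-0.12, 0.03, -0.0], [-0.15, 0.03, -0.0], [-0.16, 0.03, -0.0], [-0.16, 0.03, -0.0]] , "rot": [[0, 0, 0.33], [0, 0, 0.67], [0, 0, 0.83], [0, 0, 0.92], [0, 0, 0.92]] }
[646.08289198 115.82954272  51.          68.14224558]
```

Request:
{"method": "play_rows", "body": {"dp": [[-0.14, -0.02, 0.03], [-0.26, -0.01, 0.06], [-0.38, 0, 0.09], [-0.5, 0, 0.09], [-0.62, -0.01, 0.09]], "rot": [[0, 0, 0.9], [0, 0, 1.56], [0, 0, 2.23], [0, 0, 2.9], [0, 0, 3.56]]}}

```text
clock: 4.83
eef_pos: [646.4, 123.3, 50.5]
tcp_rot: [3.138, -0.002, 1.294]
contact_force: [1.3, 1.5, -0.7]
opening: -0.003
grasp_force: 0.6
```

Request:
{"method": "play_rows", "body": {"dp": [[-0.06, 0.01, 0], [-0.12, 0.03, 0], [-0.15, 0.03, 0], [-0.16, 0.03, 0], [-0.16, 0.03, 0]], "rot": [[0, 0, 0.33], [0, 0, 0.67], [0, 0, 0.83], [0, 0, 0.92], [0, 0, 0.92]]}}

```text
clock: 5.25
eef_pos: [644.8, 116.9, 49.2]
tcp_rot: [3.14, -0.001, 1.201]
contact_force: [1.3, 0.9, 0.3]
opening: 0.003
grasp_force: 0.5
```

```bash
python3 - <<'E'
from h import *
b,s=here();print(b,s["contact_force"])
E
```

```text
[644.77318164 116.86519025  49.15178633  68.80567406] [1.29547241 0.90791164 0.3212796 ]
```

Request:
{"method": "play_rows", "body": {"dp": [[-0.03, 0, 0], [-0.05, 0, 0], [-0.05, 0, 0]], "rot": [[0, 0, 0], [0, 0, 0], [0, 0, 0]]}}

```text
clock: 5.5
eef_pos: [643.4, 115.1, 48.1]
tcp_rot: [3.141, -0.001, 1.201]
contact_force: [0.6, 1.8, 2.4]
opening: -0.001
grasp_force: 1.1
```

```bash
python3 - <<'E'
from h import *
from rig import optics
b,s=here();print(b,s["contact_force"])
f=optics.grab_frame("side");cv2.imwrite("pics/s3.png",cv2.convertScaleAbs(cv2.resize(f["color"][190:300,220:370,::-1],None,fx=5,fy=5,interpolation=cv2.INTER_CUBIC),alpha=1.4))
E
```

```text
[643.44693008 115.13691015  48.05966044  68.81497546] [0.60299716 1.7877505  2.38504579]
```

View pics/s3.png

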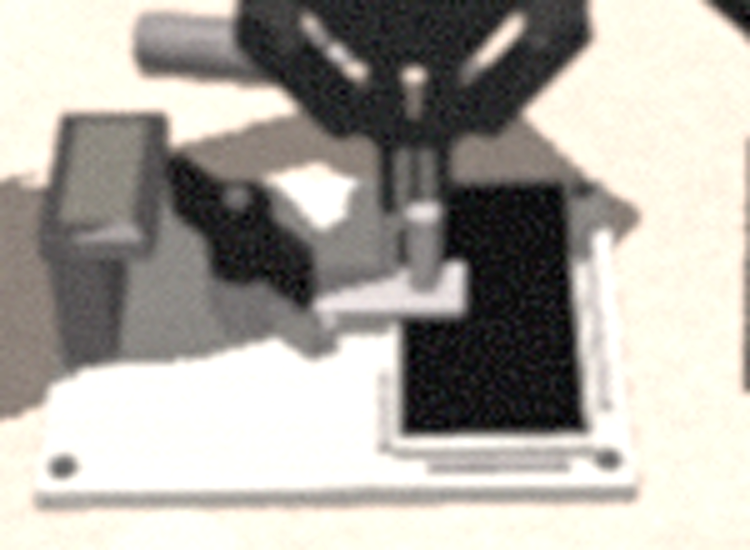

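The side view shows the arm nearly along +x over the phone's edge, with the pin top at crop (423,210).

```bash
python3 - <<'E'
from h import *
X=ray(D,(220+423.5/5-.5,190+210.5/5-.5),65)
c,s=np.cos(fy),np.sin(fy);L=np.array([[c,s],[-s,c]])@(X[:2]-[stx,sty]);print(L,np.hypot(*L),np.arctan2(*L))
b,_=here();Lf=np.array([[c,s],[-s,c]])@(b[:2]-[stx,sty]);print("finger",Lf)
E
```

```text
[65.59653615 -2.21994905] 65.63408968718572 1.6046258892835539
finger [63.89681354 15.26065782]
```

```bash
python3 - <<'E'
from h import *
b,s=here()
y=np.radians(b[3]);b1=np.r_[b[:2]+10*np.array([np.cos(y),np.sin(y)]),112,b[3]]
p=behind(45,29,20);print(p)
b2=np.r_[p[:2],112,b[3]]
move(b,[b1,b2])
print((p[2]+180-b[3])/6)
E
```

```text
[608.26331132 105.61417534  23.64224558]
{"dp": [[0.25, -0.0, -1.6], [-0.54, -0.73, -1.6]] , "rot": [[0, 0, -0.0], [0, 0, -0.0]] }
22.472567365605936
```

Request:
{"method": "play_rows", "body": {"dp": [[0.2, 0, 0], [0.25, 0, -0.5], [0.25, 0, -1.2], [0.25, 0, -1.6], [-0.1, -0.35, -1.6]], "rot": [[0, 0, 0], [0, 0, 0], [0, 0, 0], [0, 0, 0], [0, 0, 0]]}}

```text
clock: 5.97
eef_pos: [633.3, 118.0, 115.6]
tcp_rot: [3.135, -0.004, 1.201]
contact_force: [0.4, -0.4, 0.5]
opening: 0.001
grasp_force: 0.0
```

Request:
{"method": "play_rows", "body": {"dp": [[-0.44, -0.38, 0], [-0.44, -0.38, 0], [-0.44, -0.38, 0], [-0.44, -0.38, 0], [-0.44, -0.38, 0]], "rot": [[0, 0, -1.1], [0, 0, -2.2], [0, 0, -3.3], [0, 0, -4.4], [0, 0, -5.5]]}}

```text
clock: 6.38
eef_pos: [607.6, 105.5, 111.4]
tcp_rot: [-3.14, 0.0, 1.782]
contact_force: [-0.3, 0.4, 0.4]
opening: -0.0
grasp_force: 0.0
```

Request:
{"method": "play_rows", "body": {"dp": [[0, 0, 0], [0, 0, 0], [0, 0, 0], [0, 0, 0], [0, 0, 0]], "rot": [[0, 0, -1.1], [0, 0, -2.2], [0, 0, -3.3], [0, 0, -4.4], [0, 0, -5.5]]}}

```text
clock: 6.8
eef_pos: [607.6, 105.6, 111.3]
tcp_rot: [-3.14, -0.001, 2.359]
contact_force: [-0.2, -0.4, 0.9]
opening: -0.004
grasp_force: 0.0
```

Request:
{"method": "play_rows", "body": {"dp": [[0, 0, 0], [0, 0, 0], [0, 0, 0], [0, 0, 0], [0, 0, 0]], "rot": [[0, 0, -1.1], [0, 0, -2.2], [0, 0, -3.3], [0, 0, -4.4], [0, 0, -5.5]]}}

```text
clock: 7.22
eef_pos: [607.6, 105.6, 111.2]
tcp_rot: [-3.141, -0.001, 2.934]
contact_force: [-0.0, 0.2, -0.4]
opening: -0.004
grasp_force: 0.0
```

Request:
{"method": "play_rows", "body": {"dp": [[0, 0, 0], [0, 0, 0], [0, 0, 0], [0, 0, 0], [0, 0, 0]], "rot": [[0, 0, -1.1], [0, 0, -2.2], [0, 0, -3.3], [0, 0, -4.4], [0, 0, -5.5]]}}

```text
clock: 7.63
eef_pos: [607.6, 105.6, 111.3]
tcp_rot: [3.141, -0.001, -2.773]
contact_force: [-0.4, -0.2, 0.2]
opening: -0.002
grasp_force: 0.0
```

```bash
python3 - <<'E'
from h import *
from rig import optics
b,s=here();print(b,s["contact_force"],s["qpos"][5])
f=optics.grab_frame("side");cv2.imwrite("pics/s4.png",cv2.convertScaleAbs(cv2.resize(f["color"][190:300,220:370,::-1],None,fx=5,fy=5,interpolation=cv2.INTER_CUBIC),alpha=1.4))
if b[3]<0:b[3]+=360
T=lambda q,z:np.r_[q[:2],z,q[2]+180]
q=behind(45,29,20);move(b,[T(q,112),T(q,55)])
base=T(q,55)
seq=[(45,18),(45,16),(45,14.5),(48,14.5),(52,14.5)]+[(t,14.5) for t in np.linspace(57,115,13)]+[(115,14.5)]*2
for i in range(0,20,5):
    W=[T(behind(t,29,o),55) for t,o in seq[i:i+5]];move(base,W);base=W[-1]
E
```

```text
[ 607.61187751  105.60367938  111.26777488 -158.86768644] [-0.3533527  -0.15805606  0.17356902] -1.7697481393673642
{"dp": [[-0.02, -0.01, -0.02], [-0.02, -0.01, 1.41]] , "rot": [[0, 0, -0.42], [0, 0, -0.42]] }
{"dp": [[0.05, -0.0, -0.0], [0.1, -0.0, -0.0], [0.14, -0.0, -0.0], [0.18, -0.02, -0.0], [0.23, -0.04, -0.0]] , "rot": [[0, 0, -0.0], [0, 0, -0.0], [0, 0, -0.0], [0, 0, 0.5], [0, 0, 1.17]] }
{"dp": [[0.06, -0.03, -0.0], [0.13, -0.05, -0.0], [0.2, -0.07, -0.0], [0.26, -0.08, -0.0], [0.33, -0.08, -0.0]] , "rot": [[0, 0, 0.83], [0, 0, 1.64], [0, 0, 2.44], [0, 0, 3.25], [0, 0, 4.06]] }
{"dp": [[0.06, -0.03, -0.0], [0.13, -0.05, -0.0], [0.19, -0.07, -0.0], [0.26, -0.08, -0.0], [0.33, -0.08, -0.0]] , "rot": [[0, 0, 0.81], [0, 0, 1.61], [0, 0, 2.42], [0, 0, 3.22], [0, 0, 4.03]] }
{"dp": [[0.06, -0.03, -0.0], [0.13, -0.05, -0.0], [0.19, -0.07, -0.0], [0.19, -0.07, -0.0], [0.19, -0.07, -0.0]] , "rot": [[0, 0, 0.81], [0, 0, 1.61], [0, 0, 2.42], [0, 0, 2.42], [0, 0, 2.42]] }
```

View pics/s4.png

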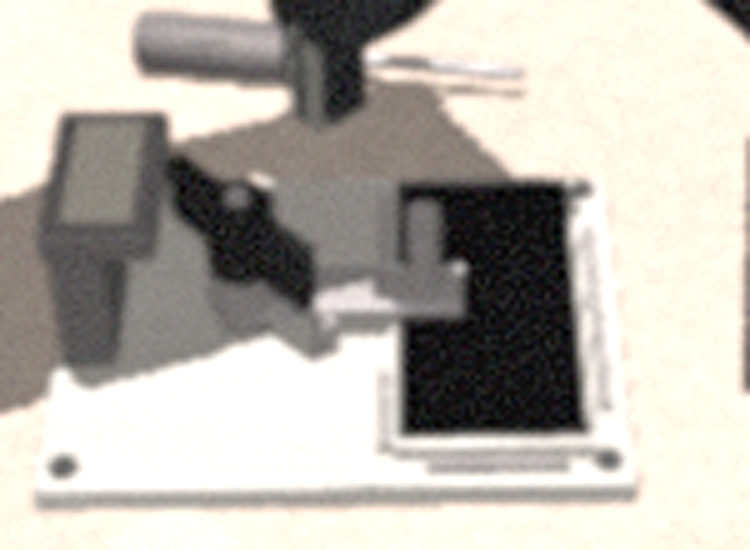

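The clamp arm stayed along +x with the pin top at (428,202), and the nut hasn't moved. Now stroke 1.

Request:
{"method": "play_rows", "body": {"dp": [[-0.02, 0, 0.4], [-0.02, 0, 0.8], [-0.02, 0, 1.15], [-0.02, 0, 1.4], [-0.02, 0, 1.4]], "rot": [[0, 0, -0.42], [0, 0, -0.42], [0, 0, -0.42], [0, 0, -0.42], [0, 0, -0.42]]}}

```text
clock: 8.1
eef_pos: [607.1, 105.5, 53.4]
tcp_rot: [3.141, -0.004, -2.736]
contact_force: [0.7, 0.3, 0.3]
opening: 0.003
grasp_force: 0.0
```

Request:
{"method": "play_rows", "body": {"dp": [[0.05, 0, 0], [0.1, 0, 0], [0.14, 0, 0], [0.18, -0.02, 0], [0.23, -0.04, 0]], "rot": [[0, 0, 0], [0, 0, 0], [0, 0, 0], [0, 0, 0.5], [0, 0, 1.17]]}}

```text
clock: 8.52
eef_pos: [601.7, 100.6, 56.7]
tcp_rot: [-3.141, 0.002, -2.86]
contact_force: [1.8, -0.3, -2.0]
opening: -0.005
grasp_force: 0.9
```

Request:
{"method": "play_rows", "body": {"dp": [[0.06, -0.03, 0], [0.13, -0.05, 0], [0.2, -0.07, 0], [0.26, -0.08, 0], [0.33, -0.08, 0]], "rot": [[0, 0, 0.83], [0, 0, 1.64], [0, 0, 2.44], [0, 0, 3.25], [0, 0, 4.06]]}}

```text
clock: 8.93
eef_pos: [590.2, 93.5, 56.8]
tcp_rot: [3.141, 0.003, 2.996]
contact_force: [2.4, -1.7, -0.8]
opening: -0.002
grasp_force: 1.1
```

```bash
python3 - <<'E'
from h import *
b,s=here();print(b,s["contact_force"],behind(76.3,29,14.5))
if b[3]<0:b[3]+=360
T=lambda q,z:np.r_[q[:2],z,q[2]+180]
base=b
seq=[(t,14.5) for t in np.linspace(82,116,8)]+[(116,14.5)]*2
for i in range(0,10,5):
    W=[T(behind(t,29,o),55) for t,o in seq[i:i+5]];move(base,W);base=W[-1]
E
```

```text
[590.23033755  93.46637068  56.84667745 171.67148532] [ 2.42022448 -1.66639106 -0.80221874] [588.81852887  93.48606096  -7.65775442]
{"dp": [[0.11, -0.04, 0.05], [0.17, -0.06, 0.05], [0.24, -0.08, 0.05], [0.31, -0.09, 0.05], [0.38, -0.09, 0.05]] , "rot": [[0, 0, 0.84], [0, 0, 1.65], [0, 0, 2.46], [0, 0, 3.27], [0, 0, 4.08]] }
{"dp": [[0.06, -0.03, -0.0], [0.13, -0.05, -0.0], [0.19, -0.07, -0.0], [0.19, -0.07, -0.0], [0.19, -0.07, -0.0]] , "rot": [[0, 0, 0.81], [0, 0, 1.62], [0, 0, 2.43], [0, 0, 2.43], [0, 0, 2.43]] }
```

The nut is turning at a push of about 3 N. I'll finish stroke 1 and then retreat upward.

Request:
{"method": "play_rows", "body": {"dp": [[0.1, -0.04, 0.03], [0.17, -0.06, 0.03], [0.24, -0.08, 0.03], [0.31, -0.09, 0.03], [0.38, -0.09, 0.03]], "rot": [[0, 0, 0.84], [0, 0, 1.65], [0, 0, 2.46], [0, 0, 3.27], [0, 0, 4.08]]}}

```text
clock: 9.35
eef_pos: [575.0, 92.1, 55.8]
tcp_rot: [3.14, 0.003, 2.569]
contact_force: [2.7, -0.9, 0.1]
opening: 0.002
grasp_force: 1.5
```

Request:
{"method": "play_rows", "body": {"dp": [[0.06, -0.03, 0], [0.13, -0.05, 0], [0.19, -0.07, 0], [0.19, -0.07, 0], [0.19, -0.07, 0]], "rot": [[0, 0, 0.81], [0, 0, 1.62], [0, 0, 2.43], [0, 0, 2.43], [0, 0, 2.43]]}}

```text
clock: 9.77
eef_pos: [566.6, 94.0, 55.5]
tcp_rot: [3.14, 0.001, 2.321]
contact_force: [2.3, -1.3, 1.2]
opening: 0.001
grasp_force: 1.1
```

Request:
{"method": "play_rows", "body": {"dp": [[-0.1, 0, 0], [-0.15, 0, -0.3], [-0.15, 0, -0.9], [-0.15, 0, -1.4], [-0.15, 0, -1.4]], "rot": [[0, 0, 0], [0, 0, 0], [0, 0, 0], [0, 0, 0], [0, 0, 0]]}}

```text
clock: 10.18
eef_pos: [572.2, 89.8, 114.8]
tcp_rot: [3.137, 0.003, 2.32]
contact_force: [2.1, 0.3, 0.6]
opening: -0.002
grasp_force: 0.0
```

```bash
python3 - <<'E'
from h import *
from rig import optics
b,s=here();print(b,s["contact_force"],s["qpos"][5])
f=optics.grab_frame("scene");cv2.imwrite("pics/s5.png",cv2.convertScaleAbs(cv2.resize(f["color"][230:365,275:445,::-1],None,fx=4.4,fy=4.4,interpolation=cv2.INTER_CUBIC),alpha=1.4))
E
```

```text
[572.16633475  89.76942682 114.79948917 132.92465571] [2.09999517 0.29771898 0.6471179 ] -0.5962831063911309
```

View pics/s5.png

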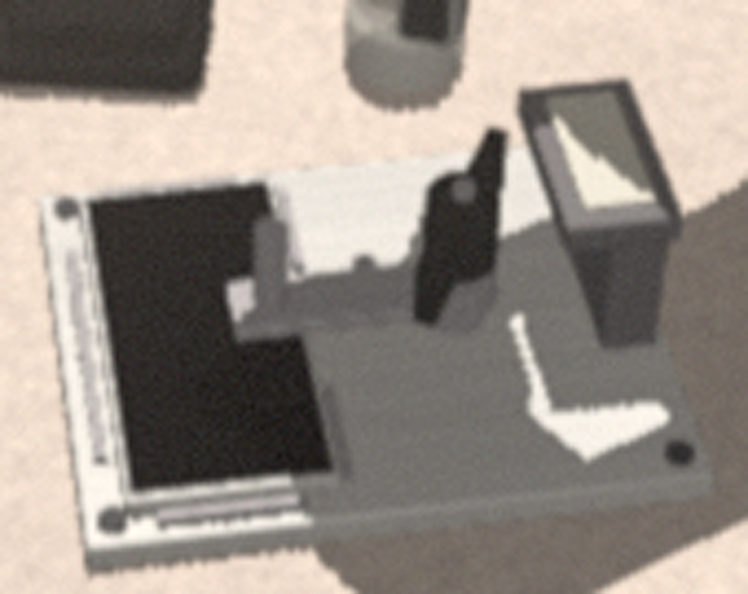

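```bash
python3 - <<'E'
from h import *
c,s=np.cos(fy),np.sin(fy);Ri=np.array([[c,s],[-s,c]])
for uv in [(498,130),(434,265)]:
    X=ray(S,(275+(uv[0]+.5)/4.4-.5,230+(uv[1]+.5)/4.4-.5),70);L=Ri@(X[:2]-[stx,sty]);print(L,np.hypot(*L),np.degrees(-np.arctan2(L[1],L[0])))
b,_=here()
T=lambda q,z:np.r_[q[:2],z,q[2]]
a0=-64
q=behind(a0,31,18.5);move(b,[T(q,112),T(q,55)]);base=T(q,55)
seq=[(a0,17),(a0,15.5),(a0,14.5),(a0+3,14.5),(a0+7,14.5)]+[(t,14.5) for t in np.linspace(a0+12.5,a0+7+5.5*20,20)]
for i in range(0,25,5):
    W=[np.r_[T(behind(t,30,o),55)] for t,o in seq[i:i+5]];move(base,W);base=W[-1]
print(seq[-1])
E
```

```text
[-18.7034675  -28.69060667] 34.248658478111835 123.1004152691915
[16.79195278 33.2697256 ] 37.26720166115089 -63.21893062363836
{"dp": [[0.97, 1.49, 0.03], [0.97, 1.49, 1.45]] , "rot": [[0, 0, 0.05], [0, 0, 0.05]] }
{"dp": [[-0.04, -0.03, -0.0], [-0.07, -0.03, -0.0], [-0.1, -0.03, -0.0], [-0.14, -0.01, -0.0], [-0.19, 0.01, -0.0]] , "rot": [[0, 0, -0.0], [0, 0, -0.0], [0, 0, -0.0], [0, 0, 0.5], [0, 0, 1.17]] }
{"dp": [[-0.07, 0.03, -0.0], [-0.15, 0.06, -0.0], [-0.23, 0.07, -0.0], [-0.31, 0.08, -0.0], [-0.39, 0.08, -0.0]] , "rot": [[0, 0, 0.92], [0, 0, 1.83], [0, 0, 2.75], [0, 0, 3.67], [0, 0, 4.58]] }
{"dp": [[-0.07, 0.03, -0.0], [-0.15, 0.06, -0.0], [-0.23, 0.07, -0.0], [-0.31, 0.08, -0.0], [-0.39, 0.08, -0.0]] , "rot": [[0, 0, 0.92], [0, 0, 1.83], [0, 0, 2.75], [0, 0, 3.67], [0, 0, 4.58]] }
{"dp": [[-0.07, 0.03, -0.0], [-0.15, 0.06, -0.0], [-0.23, 0.07, -0.0], [-0.31, 0.08, -0.0], [-0.39, 0.08, -0.0]] , "rot": [[0, 0, 0.92], [0, 0, 1.83], [0, 0, 2.75], [0, 0, 3.67], [0, 0, 4.58]] }
{"dp": [[-0.07, 0.03, -0.0], [-0.15, 0.06, -0.0], [-0.23, 0.07, -0.0], [-0.31, 0.08, -0.0], [-0.39, 0.08, -0.0]] , "rot": [[0, 0, 0.92], [0, 0, 1.83], [0, 0, 2.75], [0, 0, 3.67], [0, 0, 4.58]] }
(np.float64(53.0), 14.5)
```

Request:
{"method": "play_rows", "body": {"dp": [[0.5, 0.75, 0], [0.97, 1.49, 0.03], [0.97, 1.49, 0.03], [0.97, 1.49, 0.03], [0.97, 1.49, 0.4]], "rot": [[0, 0, 0.05], [0, 0, 0.05], [0, 0, 0.05], [0, 0, 0.05], [0, 0, 0.05]]}}

```text
clock: 10.65
eef_pos: [588.0, 158.8, 96.0]
tcp_rot: [3.14, 0.001, 2.315]
contact_force: [0.4, -0.6, 0.6]
opening: -0.0
grasp_force: 0.0
```

Request:
{"method": "play_rows", "body": {"dp": [[0, 0, 0.25], [0, 0, 0.55], [0, 0, 0.85], [0, 0, 1.05], [0, 0, 1.05]], "rot": [[0, 0, 0], [0, 0, 0], [0, 0, 0], [0, 0, 0], [0, 0, 0]]}}

```text
clock: 11.07
eef_pos: [585.6, 157.8, 50.1]
tcp_rot: [-3.138, -0.002, 2.313]
contact_force: [-0.4, 0.7, 0.0]
opening: 0.0
grasp_force: 0.0
```

Request:
{"method": "play_rows", "body": {"dp": [[-0.04, -0.03, 0], [-0.07, -0.03, 0], [-0.1, -0.03, 0], [-0.14, -0.01, 0], [-0.19, 0.01, 0]], "rot": [[0, 0, 0], [0, 0, 0], [0, 0, 0], [0, 0, 0.5], [0, 0, 1.17]]}}

```text
clock: 11.48
eef_pos: [593.1, 153.3, 53.2]
tcp_rot: [3.14, 0.0, 2.189]
contact_force: [-0.6, -0.1, -0.0]
opening: -0.002
grasp_force: 0.0
```

Request:
{"method": "play_rows", "body": {"dp": [[-0.07, 0.03, 0], [-0.15, 0.06, 0], [-0.23, 0.07, 0], [-0.31, 0.08, 0], [-0.39, 0.08, 0]], "rot": [[0, 0, 0.92], [0, 0, 1.83], [0, 0, 2.75], [0, 0, 3.67], [0, 0, 4.58]]}}

```text
clock: 11.9
eef_pos: [605.3, 142.9, 53.4]
tcp_rot: [3.139, -0.001, 1.707]
contact_force: [0.3, 2.3, -0.4]
opening: -0.001
grasp_force: 1.0
```

```bash
python3 - <<'E'
from h import *
b,s=here();print(b,s["contact_force"],behind(-29.5,30,14.5))
T=lambda q,z:np.r_[q[:2],z,q[2]]
base=b;seq=[(t,14.5) for t in np.linspace(-24,-24+5.5*14,15)]
for i in range(0,15,5):
    W=[np.r_[T(behind(t,30,o),55)] for t,o in seq[i:i+5]];move(base,W);base=W[-1]
print(seq[-1])
E
```

```text
[605.32906827 142.8786958   53.40385968  97.78686661] [ 0.33636971  2.28137843 -0.40979283] [605.95618573 142.76240284  98.14224558]
{"dp": [[-0.08, 0.05, -0.04], [-0.15, 0.07, -0.04], [-0.23, 0.09, -0.04], [-0.31, 0.1, -0.04], [-0.39, 0.1, -0.04]] , "rot": [[0, 0, 0.86], [0, 0, 1.77], [0, 0, 2.69], [0, 0, 3.61], [0, 0, 4.52]] }
{"dp": [[-0.07, 0.03, -0.0], [-0.15, 0.06, -0.0], [-0.23, 0.07, -0.0], [-0.31, 0.08, -0.0], [-0.39, 0.08, -0.0]] , "rot": [[0, 0, 0.92], [0, 0, 1.83], [0, 0, 2.75], [0, 0, 3.67], [0, 0, 4.58]] }
{"dp": [[-0.07, 0.03, -0.0], [-0.15, 0.06, -0.0], [-0.23, 0.07, -0.0], [-0.31, 0.08, -0.0], [-0.39, 0.08, -0.0]] , "rot": [[0, 0, 0.92], [0, 0, 1.83], [0, 0, 2.75], [0, 0, 3.67], [0, 0, 4.58]] }
(np.float64(53.0), 14.5)
```

The fingers are in contact and pushing well.

Request:
{"method": "play_rows", "body": {"dp": [[-0.08, 0.04, 0], [-0.15, 0.06, 0], [-0.23, 0.08, 0], [-0.31, 0.09, 0], [-0.39, 0.1, 0]], "rot": [[0, 0, 0.86], [0, 0, 1.77], [0, 0, 2.69], [0, 0, 3.61], [0, 0, 4.52]]}}

```text
clock: 12.32
eef_pos: [611.6, 127.9, 53.5]
tcp_rot: [3.14, -0.002, 1.233]
contact_force: [1.0, 1.3, -0.5]
opening: -0.002
grasp_force: 0.9
```

Request:
{"method": "play_rows", "body": {"dp": [[-0.07, 0.03, 0], [-0.15, 0.06, 0], [-0.23, 0.07, 0], [-0.31, 0.08, 0], [-0.39, 0.08, 0]], "rot": [[0, 0, 0.92], [0, 0, 1.83], [0, 0, 2.75], [0, 0, 3.67], [0, 0, 4.58]]}}

```text
clock: 12.73
eef_pos: [609.8, 111.8, 53.5]
tcp_rot: [3.14, -0.003, 0.754]
contact_force: [2.2, -0.0, -0.8]
opening: -0.003
grasp_force: 1.0
```

Request:
{"method": "play_rows", "body": {"dp": [[-0.07, 0.03, 0], [-0.15, 0.06, 0], [-0.23, 0.07, 0], [-0.31, 0.08, 0], [-0.39, 0.08, 0]], "rot": [[0, 0, 0.92], [0, 0, 1.83], [0, 0, 2.75], [0, 0, 3.67], [0, 0, 4.58]]}}

```text
clock: 13.15
eef_pos: [600.7, 98.6, 53.6]
tcp_rot: [3.141, -0.003, 0.274]
contact_force: [3.0, 0.5, -0.6]
opening: -0.003
grasp_force: 1.2
```

```bash
python3 - <<'E'
from h import *
b,s=here();print(b,s["contact_force"],behind(53,30,14.5))
T=lambda q,z:np.r_[q[:2],z,q[2]]
base=b;seq=[(t,14.5) for t in (58,63,68,73,78,81,84,86,88,88)]
for i in range(0,10,5):
    W=[np.r_[T(behind(t,30,o),54)] for t,o in seq[i:i+5]];move(base,W);base=W[-1]
E
```

```text
[600.70430178  98.58988088  53.59772289  15.71256459] [ 3.04476635  0.54401195 -0.56814442] [600.36412829  99.18034823  15.64224558]
{"dp": [[-0.07, 0.01, -0.01], [-0.14, 0.03, -0.01], [-0.21, 0.05, -0.01], [-0.28, 0.06, -0.01], [-0.36, 0.07, -0.01]] , "rot": [[0, 0, 0.85], [0, 0, 1.68], [0, 0, 2.51], [0, 0, 3.35], [0, 0, 4.18]] }
{"dp": [[-0.04, 0.02, -0.0], [-0.08, 0.03, -0.0], [-0.11, 0.04, -0.0], [-0.14, 0.05, -0.0], [-0.14, 0.05, -0.0]] , "rot": [[0, 0, 0.5], [0, 0, 1.0], [0, 0, 1.33], [0, 0, 1.67], [0, 0, 1.67]] }
```

Request:
{"method": "play_rows", "body": {"dp": [[-0.07, 0.02, 0], [-0.14, 0.03, 0], [-0.21, 0.05, 0], [-0.28, 0.06, 0], [-0.36, 0.07, 0]], "rot": [[0, 0, 0.85], [0, 0, 1.68], [0, 0, 2.51], [0, 0, 3.35], [0, 0, 4.18]]}}

```text
clock: 13.57
eef_pos: [587.8, 92.0, 53.6]
tcp_rot: [-3.141, -0.004, -0.163]
contact_force: [3.5, 0.8, -0.3]
opening: -0.003
grasp_force: 1.3
```

Request:
{"method": "play_rows", "body": {"dp": [[-0.04, 0.02, 0], [-0.08, 0.03, 0], [-0.11, 0.04, 0], [-0.14, 0.05, 0], [-0.14, 0.05, 0]], "rot": [[0, 0, 0.5], [0, 0, 1.0], [0, 0, 1.33], [0, 0, 1.67], [0, 0, 1.67]]}}

```text
clock: 13.98
eef_pos: [582.2, 90.9, 53.7]
tcp_rot: [-3.14, -0.004, -0.336]
contact_force: [5.1, -1.4, -1.7]
opening: -0.001
grasp_force: 2.3
```

Request:
{"method": "play_rows", "body": {"dp": [[-0.03, 0, 0], [-0.03, 0, 0], [-0.03, 0, 0]], "rot": [[0, 0, 0.2], [0, 0, 0.2], [0, 0, 0.2]]}}

```text
clock: 14.23
eef_pos: [582.0, 91.0, 53.7]
tcp_rot: [-3.14, -0.005, -0.354]
contact_force: [7.4, -3.8, -2.6]
opening: -0.001
grasp_force: 4.3
```

```bash
python3 - <<'E'
from h import *
b,s=here();print(b,s["contact_force"],behind(90,30,14.5))
c,s=np.cos(fy),np.sin(fy);print(np.array([[c,s],[-s,c]])@(b[:2]-[stx,sty]))
E
```

```text
[581.97385243  90.9920438   53.72145879 -20.26657391] [ 7.41232399 -3.83066556 -2.60730799] [580.89075341  90.93913955 -21.35775442]
[ 15.48944955 -29.55627493]
```

The fingers stalled with the force rising to 8 N, so the nut is at its stop. One small extra press, then back off and check.

Request:
{"method": "play_rows", "body": {"dp": [[-0.02, 0, 0], [-0.03, 0, 0], [-0.03, 0, 0], [-0.03, 0, 0]], "rot": [[0, 0, 0], [0, 0, 0], [0, 0, 0], [0, 0, 0]]}}

```text
clock: 14.57
eef_pos: [581.9, 91.0, 53.8]
tcp_rot: [-3.139, -0.007, -0.353]
contact_force: [10.9, -6.3, -4.9]
opening: 0.0
grasp_force: 6.3
```

Request:
{"method": "play_rows", "body": {"dp": [[0.1, 0, 0], [0.2, 0, 0], [0.2, 0, -0.5], [0.2, 0, -1.2], [0.2, 0, -1.9]], "rot": [[0, 0, 0], [0, 0, 0], [0, 0, 0], [0, 0, 0], [0, 0, 0]]}}

```text
clock: 14.98
eef_pos: [584.4, 88.9, 128.7]
tcp_rot: [3.14, 0.003, -0.354]
contact_force: [0.1, 0.3, -0.4]
opening: 0.001
grasp_force: 0.0
```

Request:
{"method": "play_rows", "body": {"dp": [[0, 0, -0.7], [0, 0, -1.4], [0, 0, -2], [0, 0, -2], [0, 0, -2]], "rot": [[0, 0, 0], [0, 0, 0], [0, 0, 0], [0, 0, 0], [0, 0, 0]]}}

```text
clock: 15.4
eef_pos: [586.1, 89.2, 210.1]
tcp_rot: [-3.14, -0.002, -0.354]
contact_force: [-0.4, -0.4, -0.6]
opening: -0.0
grasp_force: 0.0
```

```bash
python3 - <<'E'
from h import *
from rig import optics
b,s=here();print(b,s["contact_force"])
f=optics.grab_frame("scene");cv2.imwrite("pics/s6.png",cv2.convertScaleAbs(cv2.resize(f["color"][230:365,275:445,::-1],None,fx=4.4,fy=4.4,interpolation=cv2.INTER_CUBIC),alpha=1.4))
E
```

```text
[586.1016888   89.20312408 210.1048147  -20.29623739] [-0.37979796 -0.36082832 -0.62822021]
```

View pics/s6.png

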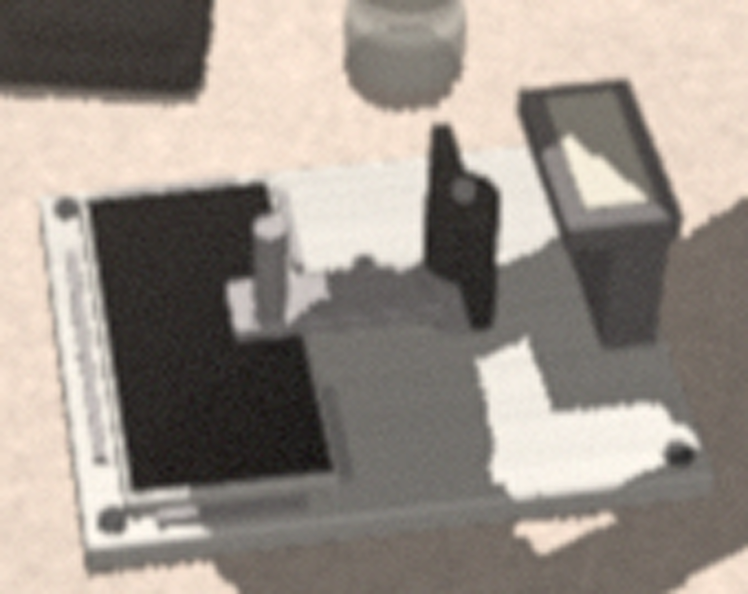

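The nut's wings now lie along the plate's y axis, with the far tip at (441,127). I'll check the numbers.

```bash
python3 - <<'E'
from h import *
c,s=np.cos(fy),np.sin(fy);Ri=np.array([[c,s],[-s,c]])
for uv,z in [((441,127),70),((484,252),70),((269,224),65)]:
    X=ray(S,(275+(uv[0]+.5)/4.4-.5,230+(uv[1]+.5)/4.4-.5),z);L=Ri@(X[:2]-[stx,sty]);print(L,np.hypot(*L),np.arctan2(L[0],L[1]))
E
```

```text
[  0.47695968 -33.30354011] 33.3069553468759 3.1272720414995203
[-0.72332063 29.82237917] 29.83114969404149 -0.02424953553264331
[66.39063351  0.46459801] 66.3922591089094 1.5637984958578777
```

The wings are along y to within 0.02 rad and the clamp reads 1.56 rad. The robot is clear, so I'm handing in.

```bash
python3 -c "
from rig import r
print(r.sign_off())"
```

```text
the job is handed in; nothing more can be done
None
```

The job is handed in: the clamp arm is over the phone at about 1.56 rad, the wing nut is tight at its stop (wings along the fixture's y axis to about 0.02 rad), and the phone and other things showed no sign of moving in the camera views, though I didn't measure them.

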